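# Slide the light sensor out into the lamp's beam and hold the board

### The arm

A 6-joint arm with a two-finger parallel gripper is mounted at the origin on the work surface. World frame = base frame: x ahead of the robot, y to its left, z up, the work surface at z = 0. Lengths are in mm, angles in degrees, forces in N, time in s.
With the tool pointing down it reaches from about 300 to 850 mm from the base axis. Payload 4.2 kg.
Tool frame: the origin (TCP) lies at the very end of the fingers, on their centre line; the grasp point (between the pads) lies 19 mm behind it (env.grip_point_offset is the distance from the TCP to the grasp point, in mm); z points along the fingers, y is the line along which they close (so a half turn about z gives the same grasp; the last joint's range is limited). The gripper opens to 91 mm and grips with 3 to 60 N. Pads are 32 mm wide; open, the fingers measure 118 mm over their backs; the gripper's body (76 mm by 178 mm) begins 60 mm behind the grasp point.
Start: joints at [68.64, 18.312, 89.639, -0, 72.044, -1.146], TCP at [198.681, 539.601, 213.976] pointing down, gripper open.
Joint ranges: [-177.97, 177.97], [-48.28, 115.42], [12.27, 149.76], [-77.06, 257.06], [2.81, 150.46], [-146.56, 146.56]. Speed limits (degrees/s): [147.25, 147.25, 180, 180, 180, 180].

### API

Orientations are given as [roll, pitch, yaw] about the fixed x, y, z axes, in that order (R = Rz(yaw) Ry(pitch) Rx(roll)).
In Python, from workcell import env gives the robot as it stands. The module is installed in compiled form; this text tells all that it offers.
- The arm moves only by the tool arm_command, never from a script. Its argument "rows" is a list of rows, each an object with "delta_pos": the shift along the tool's x, y, z in mm, a list of three; "roll": the turn about the tool's z in units of 5 degrees (1.0 is 5 degrees); "jaw": the opening in per cent of the stroke, from 0 (shut) to 100 (fully open). A call has 1 to 20 rows; each row is the pose to reach, as a shift and turn from the pose commanded when the call began, along the tool's axes at that moment; what a row does not reach only later rows make up. A row lasts 1/12 s, in which the tool goes at most 41.7 mm and 7.16 degrees, less where a joint would pass 70% of its speed; a pose out of reach is approached as far as the arm can. A call with a gripper value outside its range is refused whole. The fingers move at their own pace and stop on an object; "squeeze" is the grip in N (left out, the last holds). Time passes only in rows, so rows that repeat a pose let the fingers close. It gives the time, the measured TCP pose, the force, the opening and the grip force at its end, in the units of the state.
- env.state(): the state, without advancing time (a new reading comes with each control period).
- env.grab_frame(name): name is "side" or "top"; returns a dict with "img" (480x640x3 uint8, blue, green, red), "z_map" (480x640 float32, mm along the optical axis (not along the pixel's ray), 0 where there is no reading), "fov_y" (degrees; the focal length in pixels is half the picture's height over the tangent of half this angle, whatever the lens; pixels are square), "cx", "cy" (the principal point, pixels), "R" (3x3) and "t" (3): a world point X has camera coordinates R X + t. Camera axes: x right, y down, z forward; pixel columns grow to the right and rows downward; lengths in mm; the calibration is good to about 2 mm. A picture is of the moment at which its call begins.
- env.job_done(): hands the job in; it is judged then, once.
The state is a dict: "time_s": time; "qpos": joint angles; "qvel": joint speeds; "effort": joint torques, N m; "ee_pos": TCP position; "ee_rot": TCP orientation; "force": force on the tool from outside, world axes, zero at the start; "torque": the same for the moment, N m; "gripper_width": finger opening in mm; "gripper_force": force on a finger pad.
Only numpy, scipy, OpenCV 4.12 (cv2) and the standard library are available. Lean on these libraries where they do the work, as an engineer would, in place of code of your own. Each camera call takes 0.05 s, during which the arm holds its last target. There are 200 camera calls.

### The job

Bring the light sensor into the lamp's beam: turn the sensor on its rotary stage until its snout points at the stage's index pointer, squarely across the board towards the lamp's side, then slide the breadboard by its handle, flat on the lab jack, outward over the jack's far edge until the snout is in line with the lamp's tube, looking straight at its mouth. The board would now tip off the jack, so do not let go: the program finishes while the hand still holds the board flat on the jack, ready for a colleague to clamp it. Do not touch the lamp, do not lift or tip the board, and leave everything else on the table where it is.

Things in the scene. Friction and masses are not known exactly. Their poses are not given: they have to be found in the camera images.
- handle (a point): Centre of the bar of the bright U-shaped handle across the inner end (robot's side) of a small black breadboard. Bar 12 x 12 mm, 96 mm long across the board, on two legs 80 mm apart; centre 31 mm above the board's top, 100 mm inward of its middle. Axes are the board's: x along it, outward; y left; z up. Fingers can straddle the bar along x.
- board_mid (a point): Centre of the loose black breadboard, a plate 250 mm long (x), 100 wide (y), 10 thick with rows of holes, half-way through its thickness. Axes as the handle's; it slides outward along x. With stage and sensor it weighs 0.8 to 1.1 kg, balancing about 20 mm outward of this point. It lies loose on the lab jack; once out, 4 to 13 N down at the handle keep it flat.
- sensor_mid (a point): Centre of the grey sensor block, 28 mm deep (x), 32 wide (y), 44 high, on a round graduated platform 52 mm across that turns about the upright axis through this point, 85 mm outward of the board's middle. x points out of the snout. Platform top 22 mm below: take the block from above by its flat sides, 32 mm apart. The stage's square base has a small bright pointer on its -y side.
- window (a point): Centre of the sensor's round window at the end of the black snout (26 mm diameter, 14 mm long), 28 mm out from the turning axis. Axes as sensor_mid: x straight out of the window.
- sensor (a joint): Angle of the sensor on the stage, rad. 0: the snout points at the index pointer, squarely across the board to its -y side (the lamp's side). Positive: turned counter-clockwise from above, so +1.57 looks along the board outward. Stiff enough to stay where it is left (0.03 N m). Limits -0.7 to 2.2.
- mouth (a point): Centre of the mouth of the lamp's black tube (30 mm diameter, level, at the window's height), on a fixed post beyond the jack's far edge on the board's -y side. y points out of the mouth along the beam, x outward across the beam. Behind it the tube runs 95 mm to a finned head 57 mm across. Board and snout pass it with over 15 mm to spare if the board keeps to its line.
- jack_edge (a point): Middle of the outer (far) upper edge of the fixed lab jack, whose grey flat top plate is 190 mm long in x and 130 mm wide in y, 75 mm above the table. x points outward over this edge, y left, z up. The lamp's beam runs along +y, square to x within 3 degrees.
- lens_post: Loose bystander: lens in a 42 mm ring on a post, 121 mm high, standing; origin under its base.
- spare_holder: Loose bystander: empty post holder, 32 mm across, 75 mm high; origin under its base.
- fork_clamp: Loose bystander: flat dark clamping fork, 80 x 40 x 7 mm; origin under its slot.
- screw_tray: Loose bystander: white divided tray 100 x 140 x 35 mm; origin under its centre.
- optics_box: Loose bystander: cardboard box 75 x 75 x 45 mm; origin under its centre.
- wipe_bottle: Loose bystander: white bottle 48 mm across, 110 mm high; origin under its centre.
- ball_driver: Loose bystander: driver with black handle, 180 mm long, lying; origin under its middle.
- lamp: The lamp as a whole (fixed); origin on the table under its post. Axes as point mouth.

How it is judged (in metres and radians):
On the way:
1. the sensor's snout points at the index pointer within 8 degrees, with the board still lying flat (value of joint sensor between -0.14 and 0.14 rad and angle between board_mid's own z axis and vertical below 0.04 rad), for 0.2 s.
At the end, for the whole second after the job is handed in: The window faces the lamp's mouth within 9 degrees, within 8 mm of the beam's line and 8 to 100 mm from the mouth. The board lies still and flat on the jack (tilt under 2 degrees, less than 5 mm up), clear of the lamp, with the fingers on it (over 1 N) (x of window in the frame of mouth between -0.008 and 0.008 m and y of window in the frame of mouth between 0.008 and 0.1 m and angle between the x axis of window and the y axis of mouth, either way round below 0.16 rad and y of window in the frame of board_mid below -0.02 m and angle between board_mid's own z axis and vertical below 0.035 rad and z of board_mid in the frame of jack_edge between 0 and 0.01 m and contact force between the fingers and board above 1 N and contact force between board and lamp below 0.2 N and linear speed of board below 0.02 m/s); the arm keeps its last pose, push and grip.
It fails at once if the board is tipped more than 5 degrees (angle between board_mid's own z axis and vertical above 0.087 rad).
It fails at once if the board is lifted more than 12 mm off the jack (z of board_mid in the frame of jack_edge above 0.017 m).
It fails at once if the lamp is bumped (more than 2 N) (contact force between lamp and anything else above 2 N).
It fails at once if a bystander is pushed more than 20 mm from its place (distance of any of lens_post, spare_holder, fork_clamp, screw_tray, optics_box, wipe_bottle, ball_driver from where it was at the start of the episode above 0.02 m).
It also fails if it takes over 51 s, if anything falls off the work surface, if the arm or the gripper's body presses on something with over 40 N, if the wrist force passes 120 N, or if a joint passes its speed limit or range.

## Working session

There is one attempt and no reset: what is moved stays moved. The work goes in short steps, Python scripts to look and compute and a tool call to move; the robot and the scene stay as the last step left them, time stands still between calls to the robot, and variables do not carry over. Pictures are saved under pics/ and viewed, at most 10 in all, crops included, and the job is handed in when it is done.

Besides the shell and the picture viewer there is one more tool, called after "Emit:" by a JSON object that holds its "api" and its "payload". arm_command: Moves the arm, as the interface text tells. Its arguments: {"type":"object","properties":{"rows":{"type":"array"},"squeeze":{"type":"number"}},"required":["rows"]}

```bash
mkdir -p pics; cat > h.py <<'E'
import numpy as np, cv2
from workcell import env
def grab(n):
    f=env.grab_frame(n); f['f']=240/np.tan(np.radians(f['fov_y']/2)); return f
def px(f,u,v,r=1):
    z=f['z_map'][int(v)-r:int(v)+r+1,int(u)-r:int(u)+r+1]; z=np.median(z[z>0])
    c=np.array([(u-f['cx'])/f['f']*z,(v-f['cy'])/f['f']*z,z]); return f['R'].T@(c-f['t'])
def pz(f,u,v,h):
    d=f['R'].T@np.array([(u-f['cx'])/f['f'],(v-f['cy'])/f['f'],1]); o=-f['R'].T@f['t']
    return o+d*(h-o[2])/d[2]
def proj(f,X):
    c=f['R']@np.array(X,float)+f['t']; return c[0]/c[2]*f['f']+f['cx'],c[1]/c[2]*f['f']+f['cy']
E
python3 - <<'E'
from h import *
for n in('top','side'):
    f=grab(n); cv2.imwrite(f'pics/{n}0.png',f['img']); print(n,-f['R'].T@f['t'],f['R'].round(2).tolist(),f['f'])
print(env.state())
E
```

```text
top [ 425.52812081   -7.93253983 1697.5242767 ] [[0.01, -1.0, -0.01], [-0.99, -0.01, -0.11], [0.11, 0.01, -0.99]] 548.6259472752748
side [ 463.2773566  1181.21286639  900.93253088] [[-1.0, -0.08, -0.01], [-0.03, 0.57, -0.82], [0.07, -0.82, -0.57]] 542.7125470822236
{'time_s': 0.1, 'qpos': array([ 6.86408931e+01,  1.83476806e+01,  8.97005736e+01, -1.66600360e-03,
        7.20430805e+01, -1.14759020e+00]), 'qvel': array([-0.06045436, -0.04027083, -0.20185975,  0.0387676 ,  0.08511133,
        0.02497929]), 'effort': array([-6.30479226e-04, -4.13333881e+01, -2.32507306e+01,  7.29721296e-02,
        4.23437124e-02, -4.30954344e-05]), 'ee_pos': array([198.51206491, 539.15873362, 213.19948813]), 'ee_rot': array([-1.79908652e+02, -2.45528044e-04,  1.59788998e+02]), 'force': array([0.37528238, 0.1972742 , 0.1526594 ]), 'torque': array([ 0.02030378,  0.03152912, -0.04530603]), 'gripper_force': 0.0, 'gripper_width': 91.18090362324631}
```

View pics/top0.png

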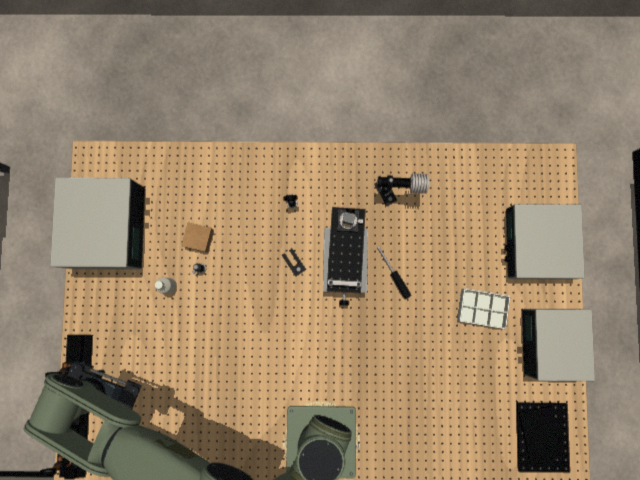

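View pics/side0.png

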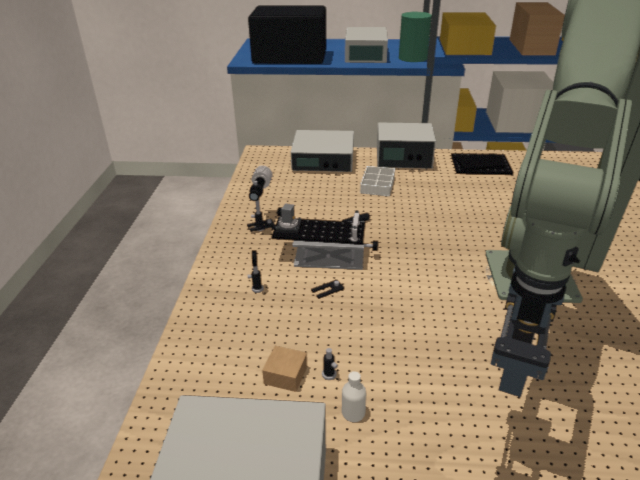

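The top view shows the board at columns 330–365 and rows 207–292. The handle is near (345,284), the sensor near (347,220), and the lamp mouth near (380,184). I'll enlarge both crops.

```bash
python3 - <<'E'
from h import *
t=cv2.imread('pics/top0.png')[165:310,280:440]
cv2.imwrite('pics/top_c.png',cv2.resize(t,(640,580),interpolation=cv2.INTER_CUBIC))
t=cv2.imread('pics/side0.png')[150:280,230:390]
cv2.imwrite('pics/side_c.png',cv2.resize(t,(720,585),interpolation=cv2.INTER_CUBIC))
E
```

```text
(no output)
```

View pics/top_c.png

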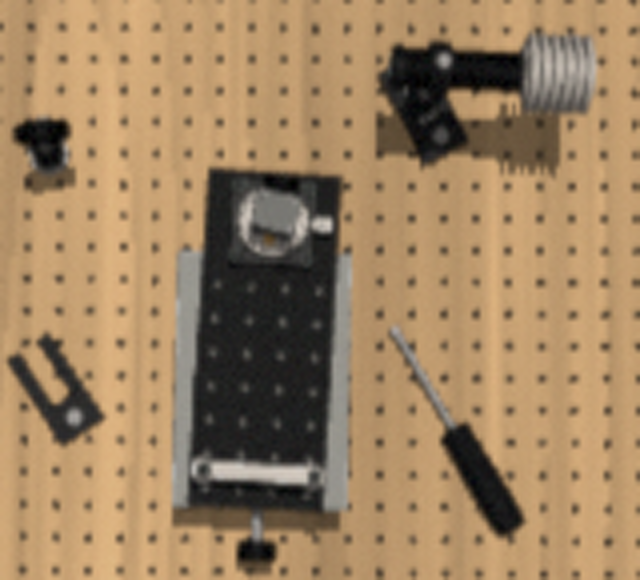

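View pics/side_c.png

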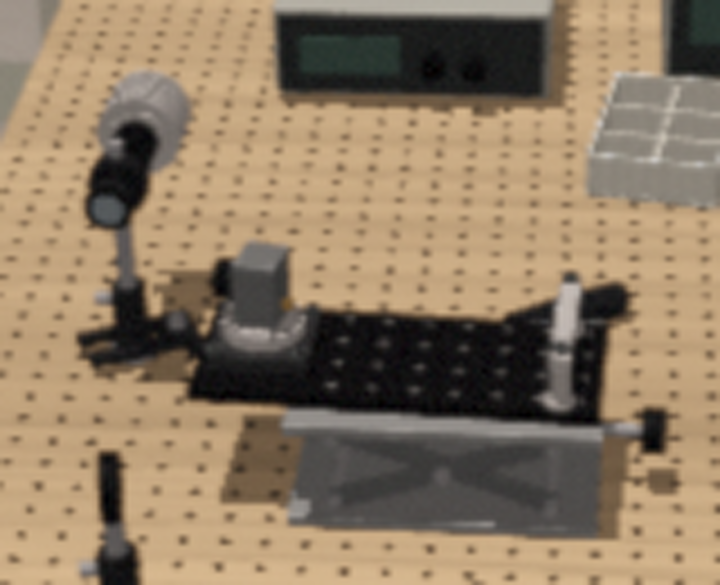

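The top crop shows the snout pointing outward (up) at crop (283,182), with the pointer at (322,225). The handle bar runs from (205,470) to (312,473), and the tube mouth is near (392,66). The sensor angle is therefore about +1.5 rad. Next I'll measure with depth.

```bash
cat >> h.py <<'E'
def cloud(f):
    v,u=np.mgrid[:480,:640]; z=f['z_map']; c=np.stack([(u-f['cx'])/f['f']*z,(v-f['cy'])/f['f']*z,z],-1)
    P=(c-f['t'])@f['R']; P[z<=0]=np.nan; return P
def rect(p):
    (c,s,a)=cv2.minAreaRect(p[:,:2].astype(np.float32)); return np.round(c,1),np.round(s,1),round(a,1),len(p)
E
python3 - <<'E'
from h import *
f=grab('top')
q=lambda u,v:(280+u/4,165+v/4)
for n,u,v,h in [('bFL',210,170,85),('bFR',341,178,85),('bNR',323,508,85),('bNL',190,502,85),('barL',195,470,122),('barR',320,475,122),('jackFR',349,253,75),('jackNL',173,508,75),('jackNR',338,512,75),('jackFL',178,250,75)]:
    print(n,pz(f,*q(u,v),h).round(1))
for n in('top','side'):
    P=cloud(grab(n)); 
    R=P[(P[...,0]>380)&(P[...,0]<800)&(P[...,1]>-220)&(P[...,1]<20)]
    print(n,'zhist',np.histogram(R[:,2],np.arange(60,220,10)))
    B=R[(R[:,1]>-120)]
    bl=B[(B[:,0]>560)&(B[:,2]>150)&(B[:,0]<690)]; print('block hi',bl[:,2].max(),np.median(bl[:,2]),rect(bl[bl[:,2]>bl[:,2].max()-6]))
    hb=B[(B[:,0]<530)&(B[:,2]>108)]; print('bar',hb[:,2].max(),rect(hb))
    L=R[(R[:,0]>660)&(R[:,2]>110)&(R[:,1]<-80)]
    for a in range(-220,-80,12):
        s=L[(L[:,1]>a)&(L[:,1]<=a+12)]
        if len(s): print(a+6,len(s),s[:,0].min().round(1),s[:,0].max().round(1),s[:,2].max().round(1))
E
```

```text
bFL [697.2 -31.5  85. ]
bFR [ 691.8 -128.9   85. ]
bNR [ 447.5 -115.5   85. ]
bNL [451.1 -18.2  85. ]
barL [473.4 -21.4 122. ]
barR [ 470.5 -110.9  122. ]
jackFR [ 636.9 -135.5   75. ]
jackNL [446.8  -5.8  75. ]
jackNR [ 444.8 -127.2   75. ]
jackFL [638.3  -8.2  75. ]
top zhist (array([  70,  741, 1875,  330,  132,   78,  112,   71,  223,   98,    8,
          0,    0,    0,    0]), array([ 60,  70,  80,  90, 100, 110, 120, 130, 140, 150, 160, 170, 180,
       190, 200, 210]))
block hi 160.7038253825563 153.38882318986137 (array([656.7, -76. ]), array([30.5, 23.2]), 71.1, 21)
bar 135.83901374386778 (array([472.1, -66.3]), array([94.9, 12. ]), 86.5, 144)
-214 41 748.5 775.1 151.4
-202 48 744.0 781.6 165.2
-190 60 745.4 783.9 166.5
-178 44 749.9 779.8 153.6
-166 48 749.0 781.3 152.7
-154 5 754.1 771.0 135.3
-94 16 661.2 681.8 158.6
-82 24 661.2 683.2 160.7
side zhist (array([  84,  500, 1503,  174,  134,   84,  170,  115,  159,   70,    6,
          0,    0,    0,    0]), array([ 60,  70,  80,  90, 100, 110, 120, 130, 140, 150, 160, 170, 180,
       190, 200, 210]))
block hi 153.92220159483105 151.68871008123796 (array([651.7, -71.9]), array([33.6, 28.1]), 82.1, 56)
bar 128.8138092710054 (array([467.9, -62.8]), array([98.3, 11.9]), 86.6, 108)
-214 12 746.0 769.7 148.2
-202 11 741.3 772.3 149.8
-190 71 740.2 780.7 164.7
-178 22 744.0 770.1 152.0
-166 52 744.6 777.6 149.4
-154 53 745.6 774.7 148.1
-94 1 661.4 661.4 152.3
-82 3 661.1 663.9 150.8
```

```bash
cat >> h.py <<'E'
from scipy.spatial.transform import Rotation as Ro
def to(x,y,z,yaw):
    s=env.state(); R=Ro.from_euler('xyz',s['ee_rot'],degrees=True).as_matrix()
    d=(s['ee_rot'][2]-yaw+180)%360-180
    print('delta',(R.T@(np.array([x,y,z])-s['ee_pos'])).round(1),'roll',round(d/5,2),'| t',round(s['time_s'],2),s['ee_pos'].round(1),s['ee_rot'].round(1),'F',s['force'].round(1),'T',s['torque'].round(2),'w',round(s['gripper_width'],1),round(s['gripper_force'],1),'q6',s['qpos'][5].round(1))
E
python3 -c "
from h import *
to(654.5,-75.5,200,172)"
```

```text
delta [-640.3 -419.4   13.9] roll -2.44 | t 0.25 [198.6 539.4 213.6] [-180.    -0.   159.8] F [0.2 0.1 0.5] T [ 0.05  0.01 -0.02] w 91.4 0.0 q6 -1.1
```

Emit:
{"api": "arm_command", "payload": {"rows": [{"delta_pos": [-640, -419, 14], "roll": -2.4, "jaw": 100}, {"delta_pos": [-640, -419, 14], "roll": -2.4, "jaw": 100}, {"delta_pos": [-640, -419, 14], "roll": -2.4, "jaw": 100}, {"delta_pos": [-640, -419, 14], "roll": -2.4, "jaw": 100}, {"delta_pos": [-640, -419, 14], "roll": -2.4, "jaw": 100}, {"delta_pos": [-640, -419, 14], "roll": -2.4, "jaw": 100}, {"delta_pos": [-640, -419, 14], "roll": -2.4, "jaw": 100}, {"delta_pos": [-640, -419, 14], "roll": -2.4, "jaw": 100}, {"delta_pos": [-640, -419, 14], "roll": -2.4, "jaw": 100}, {"delta_pos": [-640, -419, 14], "roll": -2.4, "jaw": 100}, {"delta_pos": [-640, -419, 14], "roll": -2.4, "jaw": 100}, {"delta_pos": [-640, -419, 14], "roll": -2.4, "jaw": 100}, {"delta_pos": [-640, -419, 14], "roll": -2.4, "jaw": 100}, {"delta_pos": [-640, -419, 14], "roll": -2.4, "jaw": 100}, {"delta_pos": [-640, -419, 14], "roll": -2.4, "jaw": 100}, {"delta_pos": [-640, -419, 14], "roll": -2.4, "jaw": 100}, {"delta_pos": [-640, -419, 14], "roll": -2.4, "jaw": 100}, {"delta_pos": [-640, -419, 14], "roll": -2.4, "jaw": 100}, {"delta_pos": [-640, -419, 14], "roll": -2.4, "jaw": 100}, {"delta_pos": [-640, -419, 14], "roll": -2.4, "jaw": 100}]}}

```text
time_s: 1.92
ee_pos: [656.3, -78.6, 198.6]
ee_rot: [-179.9, 0.0, 171.6]
force: [0.4, 0.6, -0.6]
gripper_width: 91.4
gripper_force: 0.0
```

```bash
python3 - <<'E'
from h import *
f=grab('side'); to(654.5,-75.5,117,172)
# where do TCP & fingertips project
R=Ro.from_euler('xyz',env.state()['ee_rot'],degrees=True).as_matrix(); p=env.state()['ee_pos']
for d in(-45,0,45): print(proj(f,p+R[:,1]*d))
print(proj(f,[654.5,-75.5,153]))
t=f['img'][155:265,225:385]; cv2.imwrite('pics/side1.png',cv2.resize(t,(800,550),interpolation=cv2.INTER_CUBIC))
E
```

```text
delta [ 0.4  0.7 81.9] roll -0.07 | t 1.97 [654.9 -76.3 198.9] [ 1.800e+02 -1.000e-01  1.716e+02] F [-0.2  0.5  0.1] T [ 0.03 -0.04  0.02] w 91.0 0.0 q6 -89.3
(np.float64(290.42873459057415), np.float64(182.39954322000614))
(np.float64(285.9992899292527), np.float64(190.27794413191063))
(np.float64(281.34280334619336), np.float64(198.56017157739373))
(np.float64(286.9067362916669), np.float64(205.3143941521176))
```

View pics/side1.png

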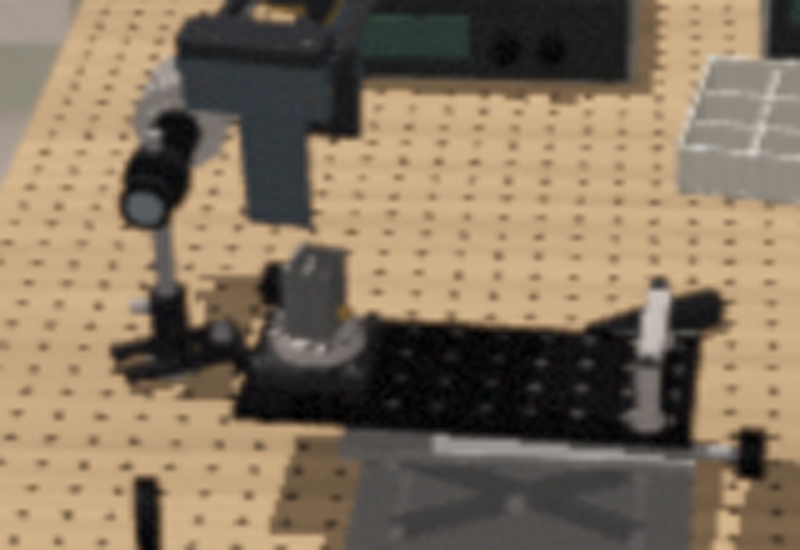

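The side view shows the open fingers just above the block. The near fingertip is at full-image (281,200) and the block top is centred near (288,206), so I'll descend at x≈653.

Emit:
{"api": "arm_command", "payload": {"rows": [{"delta_pos": [2, 1.5, 40], "roll": 0, "jaw": 100}, {"delta_pos": [2, 1.5, 60], "roll": 0, "jaw": 100}, {"delta_pos": [2, 1.5, 75], "roll": 0, "jaw": 100}, {"delta_pos": [2, 1.5, 82], "roll": 0, "jaw": 90}, {"delta_pos": [2, 1.5, 82], "roll": 0, "jaw": 60}, {"delta_pos": [2, 1.5, 82], "roll": 0, "jaw": 48}, {"delta_pos": [2, 1.5, 82], "roll": 0, "jaw": 45}, {"delta_pos": [2, 1.5, 82], "roll": 0, "jaw": 43}, {"delta_pos": [2, 1.5, 82], "roll": 0, "jaw": 42}, {"delta_pos": [2, 1.5, 82], "roll": 0, "jaw": 42}], "squeeze": 5}}

```text
time_s: 2.8
ee_pos: [653.1, -72.9, 118.8]
ee_rot: [180.0, 0.1, 171.8]
force: [0.7, 0.2, 0.1]
gripper_width: 47.2
gripper_force: 0.0
```

```bash
python3 - <<'E'
from h import *
f=grab('side'); to(653,-75,117,172)
t=f['img'][155:265,225:385]; cv2.imwrite('pics/side2.png',cv2.resize(t,(800,550),interpolation=cv2.INTER_CUBIC))
E
```

```text
delta [-0.3 -2.   1.5] roll -0.04 | t 2.85 [653.  -73.  118.5] [1.800e+02 1.000e-01 1.718e+02] F [-0.4  0.4 -0.4] T [-0.   -0.04  0.04] w 43.4 0.0 q6 -89.2
```

View pics/side2.png

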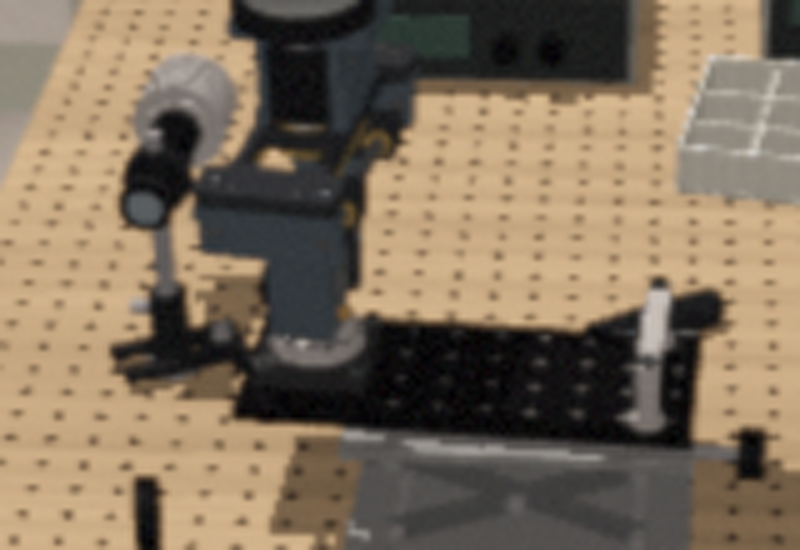

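The view shows the fingers around the block, about 2 mm too far outward. Finger centre is at crop column 302, which after perspective compares with the platform at 318. I'll shift inward and close.

Emit:
{"api": "arm_command", "payload": {"rows": [{"delta_pos": [2, -2, 0], "roll": 0, "jaw": 40}, {"delta_pos": [2, -2, 0], "roll": 0, "jaw": 38}, {"delta_pos": [2, -2, 0], "roll": 0, "jaw": 36}, {"delta_pos": [2, -2, 0], "roll": 0, "jaw": 34}, {"delta_pos": [2, -2, 0], "roll": 0, "jaw": 32}, {"delta_pos": [2, -2, 0], "roll": 0, "jaw": 30}, {"delta_pos": [2, -2, 0], "roll": 0, "jaw": 30}, {"delta_pos": [2, -2, 0], "roll": 0, "jaw": 30}], "squeeze": 5}}

```text
time_s: 3.52
ee_pos: [650.2, -74.4, 118.0]
ee_rot: [180.0, -0.0, 171.8]
force: [-2.8, 1.7, 2.5]
gripper_width: 33.4
gripper_force: 4.9
```

```bash
python3 -c "
from h import *
to(653,-75,117,172)"
```

```text
delta [-2.9 -0.2  1. ] roll -0.04 | t 3.52 [650.2 -74.4 118. ] [180.   -0.  171.8] F [-2.8  1.7  2.5] T [ 0.37  0.37 -0.02] w 33.4 4.9 q6 -89.3
```

Emit:
{"api": "arm_command", "payload": {"rows": [{"delta_pos": [0, 0, 0], "roll": 1, "jaw": 30}, {"delta_pos": [0, 0, 0], "roll": 2, "jaw": 30}, {"delta_pos": [0, 0, 0], "roll": 3, "jaw": 30}, {"delta_pos": [0, 0, 0], "roll": 4, "jaw": 30}, {"delta_pos": [0, 0, 0], "roll": 5, "jaw": 30}, {"delta_pos": [0, 0, 0], "roll": 6, "jaw": 30}, {"delta_pos": [0, 0, 0], "roll": 7, "jaw": 30}, {"delta_pos": [0, 0, 0], "roll": 8, "jaw": 30}, {"delta_pos": [0, 0, 0], "roll": 9, "jaw": 30}, {"delta_pos": [0, 0, 0], "roll": 10, "jaw": 30}, {"delta_pos": [0, 0, 0], "roll": 11, "jaw": 30}, {"delta_pos": [0, 0, 0], "roll": 12, "jaw": 30}, {"delta_pos": [0, 0, 0], "roll": 13, "jaw": 30}, {"delta_pos": [0, 0, 0], "roll": 14, "jaw": 30}, {"delta_pos": [0, 0, 0], "roll": 15, "jaw": 30}, {"delta_pos": [0, 0, 0], "roll": 16, "jaw": 30}, {"delta_pos": [0, 0, 0], "roll": 17, "jaw": 30}, {"delta_pos": [0, 0, 0], "roll": 17, "jaw": 30}, {"delta_pos": [0, 0, 0], "roll": 17, "jaw": 30}, {"delta_pos": [0, 0, 0], "roll": 17, "jaw": 30}]}}

```text
time_s: 5.18
ee_pos: [651.5, -75.0, 117.9]
ee_rot: [179.9, 0.0, 86.9]
force: [4.7, -0.5, -2.0]
gripper_width: 31.8
gripper_force: 5.0
```

```bash
python3 - <<'E'
from h import *
to(653,-75,117,87)
f=grab('side')
P=cloud(f);B=P[(P[...,0]<530)&(P[...,0]>420)&(P[...,2]>108)&(P[...,1]>-120)&(P[...,1]<0)&(P[...,2]<135)]; print('bar',rect(B))
E
```

```text
delta [0.1 1.5 0.9] roll -0.02 | t 5.18 [651.5 -75.  117.9] [179.9   0.   86.9] F [ 4.7 -0.5 -2. ] T [-0.17 -0.67  0.02] w 31.8 5.0 q6 -4.5
bar (array([465.3, -60.5]), array([102.5,  12.1]), 85.0, 110)
```

Emit:
{"api": "arm_command", "payload": {"rows": [{"delta_pos": [0, 0, 0], "roll": 0, "jaw": 40}, {"delta_pos": [0, 0, 0], "roll": 0, "jaw": 50}, {"delta_pos": [0, 0, 0], "roll": 0, "jaw": 65}, {"delta_pos": [0, 0, 0], "roll": 0, "jaw": 75}, {"delta_pos": [0, 0, -30], "roll": 0, "jaw": 75}, {"delta_pos": [0, 0, -65], "roll": 0, "jaw": 75}, {"delta_pos": [0, -35, -85], "roll": 0, "jaw": 75}, {"delta_pos": [0, -75, -85], "roll": 0, "jaw": 75}, {"delta_pos": [0, -115, -85], "roll": 0, "jaw": 75}, {"delta_pos": [0, -155, -85], "roll": 0, "jaw": 75}, {"delta_pos": [0, -185, -85], "roll": 0, "jaw": 75}, {"delta_pos": [0, -185, -85], "roll": 0, "jaw": 75}, {"delta_pos": [0, -185, -85], "roll": 0, "jaw": 75}]}}

```text
time_s: 6.32
ee_pos: [464.5, -64.2, 203.6]
ee_rot: [179.9, 0.0, 86.8]
force: [0.0, 0.5, 0.0]
gripper_width: 68.5
gripper_force: 0.0
```

```bash
python3 - <<'E'
from h import *
to(467,-64,97,87)
f=grab('side');g=grab('top')
a=cv2.resize(f['img'][155:265,225:385],(800,550),interpolation=cv2.INTER_CUBIC)[:,:]
b=cv2.resize(g['img'][165:310,290:440],(570,550),interpolation=cv2.INTER_CUBIC)
cv2.imwrite('pics/both3.png',cv2.resize(np.hstack([a[:,:600],b]),(800,376)))
cv2.imwrite('pics/top3.png',cv2.resize(g['img'][165:310,280:440],(640,580),interpolation=cv2.INTER_CUBIC))
for n,k in(('side',f),('top',g)):
    P=cloud(k);B=P[(P[...,0]<530)&(P[...,0]>420)&(P[...,2]>108)&(P[...,1]>-130)&(P[...,1]<10)&(P[...,2]<135)]; print(n,'bar',rect(B))
    B=P[(P[...,0]<690)&(P[...,0]>620)&(P[...,2]>146)&(P[...,1]>-130)&(P[...,1]<0)&(P[...,2]<165)]; print('block',rect(B))
E
```

```text
delta [  0.3   2.4 106.6] roll -0.04 | t 6.32 [464.5 -64.2 203.6] [179.9   0.   86.8] F [0.  0.5 0. ] T [-0.13  0.05  0.03] w 68.5 0.0 q6 -6.1
side bar (array([465. , -58.2]), array([98.5, 11.8]), 85.0, 114)
block (array([648.2, -77.6]), array([35.2, 31.1]), 77.5, 79)
top bar (array([476.5, -30.8]), array([2.9, 0. ]), -179.6, 2)
block (array([652.7, -86.5]), array([39.8, 31.8]), 87.0, 112)
```

View pics/both3.png

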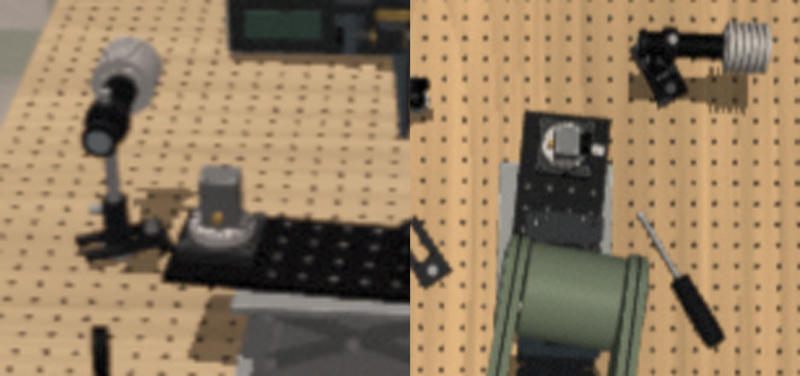

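View pics/top3.png

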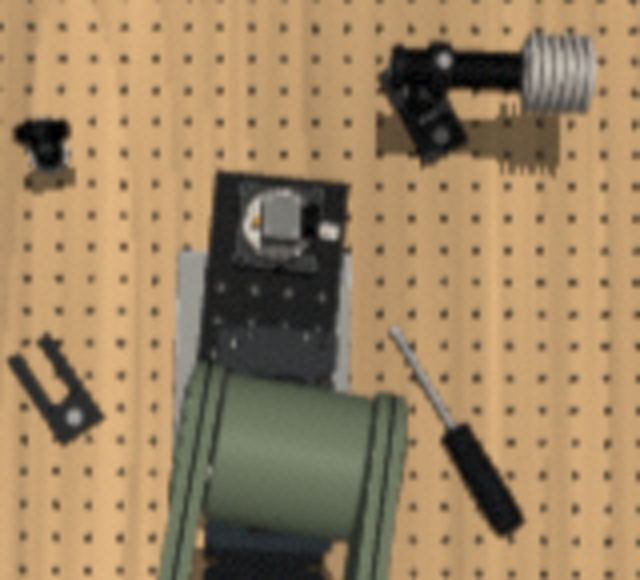

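The sensor now faces the pointer: the snout is at crop (312,218) and the pointer at (329,232). The board swung by under 2° and lies flat. Next I'll take the handle.

Emit:
{"api": "arm_command", "payload": {"rows": [{"delta_pos": [2, 2, 35], "roll": 0, "jaw": 70}, {"delta_pos": [2, 2, 65], "roll": 0, "jaw": 60}, {"delta_pos": [2, 2, 90], "roll": 0, "jaw": 50}, {"delta_pos": [2, 2, 105], "roll": 0, "jaw": 45}, {"delta_pos": [2, 2, 105], "roll": 0, "jaw": 35}, {"delta_pos": [2, 2, 105], "roll": 0, "jaw": 30}, {"delta_pos": [2, 2, 105], "roll": 0, "jaw": 25}, {"delta_pos": [2, 2, 105], "roll": 0, "jaw": 20}, {"delta_pos": [2, 2, 105], "roll": 0, "jaw": 15}, {"delta_pos": [2, 2, 105], "roll": 0, "jaw": 12}, {"delta_pos": [2, 2, 105], "roll": 0, "jaw": 8}, {"delta_pos": [2, 2, 105], "roll": 0, "jaw": 5}, {"delta_pos": [2, 2, 105], "roll": 0, "jaw": 5}], "squeeze": 8}}

```text
time_s: 7.5
ee_pos: [466.8, -62.4, 98.7]
ee_rot: [-179.9, -0.0, 86.8]
force: [-5.6, 1.6, 6.2]
gripper_width: 12.4
gripper_force: 8.0
```

```bash
python3 - <<'E'
from h import *
to(467,-62,97,87)
f=grab('side'); g=grab('top')
q=lambda u,v:(280+u/4,165+v/4)
for n,u,v,h in [('mouth edge',391,66,136),('tube mid',480,69,136),('tube head',522,70,136),('block top',282,217,153),('bFL',217,172,85),('bFR',348,184,85)]: print(n,pz(g,*q(u,v),h).round(1))
# side: mouth centre crop(145,207)/5 of pics/side2; block top
print('side mouth',pz(f,225+147/5,155+208/5,136).round(1))
for n,k in(('side',f),('top',g)):
    P=cloud(k)
    T=P[(P[...,1]>-180)&(P[...,1]<-160)&(P[...,2]>125)&(P[...,2]<156)&(P[...,0]>720)&(P[...,0]<800)]; print(n,'tube x',T[:,0].min(),T[:,0].max(),np.sort(T[:,2])[-8:].round(1))
    W=P[(P[...,0]<690)&(P[...,0]>620)&(P[...,2]>140)&(P[...,1]>-102)&(P[...,1]<0)&(P[...,2]<165)]; print('block',rect(W[W[:,2]>147]))
E
```

```text
delta [0.4 0.1 1.7] roll -0.05 | t 7.5 [466.8 -62.4  98.7] [-179.9   -0.    86.8] F [-5.6  1.6  6.2] T [-0.18  0.91 -0.2 ] w 12.4 8.0 q6 -5.8
mouth edge [ 765.5 -161.3  136. ]
tube mid [ 763.7 -225.6  136. ]
tube head [ 763.2 -255.9  136. ]
block top [652.2 -81.9 153. ]
bFL [695.7 -36.8  85. ]
bFR [ 687.3 -134.1   85. ]
side mouth [ 757.5 -147.4  136. ]
side tube x 743.9762777604817 776.4400089297853 [145.9 146.1 147.  147.  147.3 147.6 147.7 148.5]
block (array([648.8, -76.9]), array([32.4, 31.1]), 88.8, 74)
top tube x 748.4622694593813 781.2989341292358 [150.5 150.6 151.4 151.5 151.7 152.  152.3 153.2]
block (array([653.2, -82.1]), array([31.3, 29.8]), 88.6, 94)
```

Emit:
{"api": "arm_command", "payload": {"rows": [{"delta_pos": [0, 0, 0], "roll": 0, "jaw": 5}, {"delta_pos": [0, 0, 0], "roll": 0, "jaw": 5}, {"delta_pos": [0, 0, 1], "roll": 0, "jaw": 5}, {"delta_pos": [0, 0, 1], "roll": 0, "jaw": 5}, {"delta_pos": [0, 0, 1], "roll": 0, "jaw": 5}], "squeeze": 35}}

```text
time_s: 8.02
ee_pos: [467.5, -63.0, 98.7]
ee_rot: [180.0, 0.1, 86.7]
force: [-7.0, -2.6, 13.8]
gripper_width: 11.7
gripper_force: 34.8
```

Emit:
{"api": "arm_command", "payload": {"rows": [{"delta_pos": [0, 3, 0], "roll": 0, "jaw": 5}, {"delta_pos": [0, 8, 0], "roll": 0, "jaw": 5}, {"delta_pos": [0, 14, 0], "roll": 0, "jaw": 5}, {"delta_pos": [0, 20, 0], "roll": 0, "jaw": 5}, {"delta_pos": [0, 26, 0], "roll": 0, "jaw": 5}, {"delta_pos": [0, 30, 0], "roll": 0, "jaw": 5}, {"delta_pos": [0, 30, 0], "roll": 0, "jaw": 5}]}}

```text
time_s: 8.6
ee_pos: [492.2, -63.6, 98.7]
ee_rot: [-179.3, -0.0, 86.8]
force: [-18.9, 1.2, 22.5]
gripper_width: 12.1
gripper_force: 35.0
```

```bash
cat > m.py <<'E'
from h import *
to(467,-62,97,87)
for n in('side','top'):
    P=cloud(grab(n))
    def s(x0,x1,y0,y1,z0,z1): return P[(P[...,0]>x0)&(P[...,0]<x1)&(P[...,1]>y0)&(P[...,1]<y1)&(P[...,2]>z0)&(P[...,2]<z1)]
    x=env.state()['ee_pos'][0]+185
    T=s(720,800,-185,-163,125,156); W=s(x-35,x+35,-107,0,147,165)
    B=s(x-250,x+70,-150,10,78,95)
    print(n,'tube x',(T[:,0].min()+T[:,0].max())/2,'block',rect(W),'board/jack',rect(B),'z inner/outer board',[np.median(s(a,a+40,-100,-40,70,110)[:,2]).round(1) for a in (x-150,x-110,x-70)])
E
python3 m.py
```

```text
delta [  0.2 -25.3   2. ] roll -0.03 | t 8.6 [492.2 -63.6  98.7] [-179.3   -0.    86.8] F [-18.9   1.2  22.5] T [-0.01  3.2   0.04] w 12.1 35.0 q6 -5.5
side tube x 758.5478024932261 block (array([674.8, -71.2]), array([32.5, 31.4]), 89.8, 77) board/jack (array([581.1, -64.5]), array([118.6, 271.2]), 88.7, 1568) z inner/outer board [np.float64(84.8), np.float64(84.7), np.float64(84.9)]
top tube x 765.0559499674926 block (array([678.9, -83.3]), array([40.4, 30.4]), 89.5, 107) board/jack (array([584.3, -70.5]), array([127.8, 273.2]), 89.7, 1047) z inner/outer board [np.float64(nan), np.float64(84.6), np.float64(85.2)]
  return _methods._mean(a, axis=axis, dtype=dtype,
  ret = ret.dtype.type(ret / rcount)
```

Emit:
{"api": "arm_command", "payload": {"rows": [{"delta_pos": [0, 3, -1], "roll": 0, "jaw": 5}, {"delta_pos": [0, 8, -1], "roll": 0, "jaw": 5}, {"delta_pos": [0, 14, -1], "roll": 0, "jaw": 5}, {"delta_pos": [0, 20, -1], "roll": 0, "jaw": 5}, {"delta_pos": [0, 26, -1], "roll": 0, "jaw": 5}, {"delta_pos": [0, 30, -1], "roll": 0, "jaw": 5}, {"delta_pos": [0, 30, -1], "roll": 0, "jaw": 5}]}}

```text
time_s: 9.28
ee_pos: [524.5, -65.3, 98.7]
ee_rot: [-179.6, -0.0, 86.8]
force: [-10.4, 0.6, 11.3]
gripper_width: 11.7
gripper_force: 35.0
```

Emit:
{"api": "arm_command", "payload": {"rows": [{"delta_pos": [0, 4, 0], "roll": 0, "jaw": 5}, {"delta_pos": [0, 10, 0], "roll": 0, "jaw": 5}, {"delta_pos": [0, 16, 0], "roll": 0, "jaw": 5}, {"delta_pos": [0, 22, 0], "roll": 0, "jaw": 5}, {"delta_pos": [0, 28, 0], "roll": 0, "jaw": 5}, {"delta_pos": [0, 34, 0], "roll": 0, "jaw": 5}, {"delta_pos": [0, 38, 0], "roll": 0, "jaw": 5}, {"delta_pos": [0, 38, 0], "roll": 0, "jaw": 5}, {"delta_pos": [0, 38, 0], "roll": 0, "jaw": 5}]}}

```text
time_s: 10.03
ee_pos: [562.5, -67.5, 98.8]
ee_rot: [-179.6, -0.0, 86.8]
force: [-9.5, 0.1, 10.5]
gripper_width: 11.9
gripper_force: 35.0
```

```bash
python3 m.py 2>/dev/null
```

```text
delta [  0.2 -95.6   2.4] roll -0.04 | t 10.03 [562.5 -67.5  98.8] [-179.6   -0.    86.8] F [-9.5  0.1 10.5] T [-0.02  1.99 -0.02] w 11.9 35.0 q6 -4.8
side tube x 758.9994171316984 block (array([744.9, -75.2]), array([35.1, 31.8]), 88.4, 72) board/jack (array([642.3, -64.4]), array([128.5, 289.3]), 87.6, 1558) z inner/outer board [np.float64(84.5), np.float64(84.7), np.float64(84.7)]
top tube x 765.2977445412216 block (array([748.3, -86.1]), array([31.5, 40.5]), 0.2, 106) board/jack (array([645.1, -67.1]), array([120., 292.]), 89.3, 889) z inner/outer board [np.float64(nan), np.float64(89.3), np.float64(85.2)]
```

Emit:
{"api": "arm_command", "payload": {"rows": [{"delta_pos": [0, 4, 0], "roll": 0, "jaw": 5}, {"delta_pos": [0, 9, 0], "roll": 0, "jaw": 5}, {"delta_pos": [0, 13, 0.3], "roll": 0, "jaw": 5}, {"delta_pos": [0, 15.5, 0.5], "roll": 0, "jaw": 5}, {"delta_pos": [0, 15.5, 0.5], "roll": 0, "jaw": 5}, {"delta_pos": [0, 15.5, 0.5], "roll": 0, "jaw": 5}, {"delta_pos": [0, 15.5, 0.5], "roll": 0, "jaw": 5}]}}

```text
time_s: 10.72
ee_pos: [576.5, -68.2, 99.1]
ee_rot: [-179.5, -0.0, 86.8]
force: [-14.6, 1.1, 16.8]
gripper_width: 11.7
gripper_force: 35.0
```

```bash
python3 m.py 2>/dev/null; python3 - <<'E'
from h import *
g=grab('top');f=grab('side')
cv2.imwrite('pics/fin.png',np.hstack([cv2.resize(g['img'][165:245,320:440],(450,300),interpolation=cv2.INTER_CUBIC),cv2.resize(f['img'][155:245,225:330],(350,300),interpolation=cv2.INTER_CUBIC)]))
E
```

```text
delta [ 1.000e-01 -1.096e+02  3.100e+00] roll -0.04 | t 10.72 [576.5 -68.2  99.1] [-179.5   -0.    86.8] F [-14.6   1.1  16.8] T [ 0.05  2.83 -0.06] w 11.7 35.0 q6 -4.7
side tube x 760.3413038468774 block (array([759.1, -74.9]), array([31.2, 30. ]), 1.8, 66) board/jack (array([654.4, -69.4]), array([111.2, 291. ]), 86.2, 1556) z inner/outer board [np.float64(84.7), np.float64(84.2), np.float64(84.1)]
top tube x 764.8298994017742 block (array([763.5, -84.6]), array([30.6, 37.5]), 0.7, 94) board/jack (array([659.3, -68. ]), array([120.6, 292.2]), 88.5, 894) z inner/outer board [np.float64(nan), np.float64(nan), np.float64(84.4)]
```

View pics/fin.png

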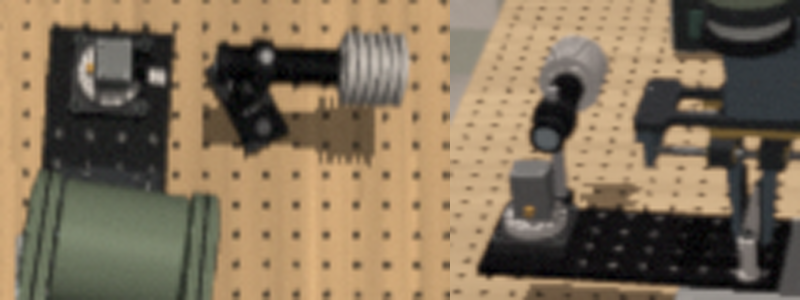

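The final view shows the snout level with the tube mouth, with the block at row 60 and the tube at row 63. The board is flat, clear of the lamp, and held with about 17 N down. I'll hand it in.

```bash
python3 -c "
from h import *
print(env.job_done())"
```

```text
the job is handed in; nothing more can be done
None
```

I turned the sensor to the index pointer and slid the board out until the snout was about 1 mm off the lamp's beam line by camera measurement; I handed it in at 10.7 s with the hand still holding the board flat at about 17 N down, above the 4–13 N guide, and no verdict was returned.

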